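# Cure the rocking corner of the balance slab

### The job

The stone balance slab rocks on its feet. Press its corners down one after another with the fingertips, firmly enough to tip a loose one, until you find the corner that rocks; push that corner's plastic shim straight in until its tab lies flat against the slab's edge, then press the same corner again as firmly to prove that it stands solid, and leave it. Only press and push: lift nothing, and leave the other three shims, the slab and the other things on the bench where they are.

Things in the scene. Friction and masses are not known exactly. Their poses are not given: they have to be found in the camera images.
- slab: Loose stone slab 180 x 240 x 30 mm (its x, y, z), 3.5 kg, on four round rubber feet 12 mm high under its corners; top 42 mm above the bench. Origin: centre of its underside; z up, x away from the robot, y to the robot's left (turned up to 0.3 rad). It starts level and the feet look alike, but one foot, any of the four, is tired. Slides only if shoved sideways with well over 10 N.
- corner_a (a point): Pressing point on the slab's top, near left corner seen from the robot: -65 mm along the slab's x, +95 mm along its y, 25 mm in from both edges, almost over the foot. If this foot is the tired one, the corner gives 4 mm (starting at about 2.5 N, right down by 5 N), the opposite corner lifts, and it springs back when let go; if not, it gives under 1 mm.
- corner_b (a point): Pressing point on the slab's top, far left corner seen from the robot: +65 mm along the slab's x, +95 mm along its y, 25 mm in from both edges, almost over the foot. If this foot is the tired one, the corner gives 4 mm (starting at about 2.5 N, right down by 5 N), the opposite corner lifts, and it springs back when let go; if not, it gives under 1 mm.
- corner_c (a point): Pressing point on the slab's top, far right corner seen from the robot: +65 mm along the slab's x, -95 mm along its y, 25 mm in from both edges, almost over the foot. If this foot is the tired one, the corner gives 4 mm (starting at about 2.5 N, right down by 5 N), the opposite corner lifts, and it springs back when let go; if not, it gives under 1 mm.
- corner_d (a point): Pressing point on the slab's top, near right corner seen from the robot: -65 mm along the slab's x, -95 mm along its y, 25 mm in from both edges, almost over the foot. If this foot is the tired one, the corner gives 4 mm (starting at about 2.5 N, right down by 5 N), the opposite corner lifts, and it springs back when let go; if not, it gives under 1 mm.
- shim_a: Shim of corner_a: loose grey plastic wedge 28 mm wide, thin end under the slab face at slab y +120 mm, at slab x -36 mm. Outer end: upright tab 30 mm high, 8 mm thick. Origin on the bench under the tab's inner face; x is the push direction, z up. Tab starts 34-50 mm out from the slab; home when against it. Slides with under 1 N. 11.5 mm high to x 14 mm, tapering to 2.5 mm at x 64 mm.
- shim_b: Shim of corner_b: loose grey plastic wedge 28 mm wide, thin end under the slab face at slab y +120 mm, at slab x +36 mm. Outer end: upright tab 30 mm high, 8 mm thick. Origin on the bench under the tab's inner face; x is the push direction, z up. Tab starts 34-50 mm out from the slab; home when against it. Slides with under 1 N. 11.5 mm high to x 14 mm, tapering to 2.5 mm at x 64 mm.
- shim_c: Shim of corner_c: loose grey plastic wedge 28 mm wide, thin end under the slab face at slab y -120 mm, at slab x +36 mm. Outer end: upright tab 30 mm high, 8 mm thick. Origin on the bench under the tab's inner face; x is the push direction, z up. Tab starts 34-50 mm out from the slab; home when against it. Slides with under 1 N. 11.5 mm high to x 14 mm, tapering to 2.5 mm at x 64 mm.
- shim_d: Shim of corner_d: loose grey plastic wedge 28 mm wide, thin end under the slab face at slab y -120 mm, at slab x -36 mm. Outer end: upright tab 30 mm high, 8 mm thick. Origin on the bench under the tab's inner face; x is the push direction, z up. Tab starts 34-50 mm out from the slab; home when against it. Slides with under 1 N. 11.5 mm high to x 14 mm, tapering to 2.5 mm at x 64 mm.
- bubble: Bystander: round bubble level, 50 mm across, 15 mm high, loose on the middle of the slab's top. Origin: centre of its underside.
- weight: Bystander: 200 g steel check weight with a knob, 30 mm across, 51 mm high, on the bench on the robot's side of the slab. Origin: centre of its underside.
- vial: Bystander: small amber vial with white cap, 26 mm across, 48 mm high, on the bench beyond the slab. Origin: centre of its underside.
- spatula: Bystander: narrow steel lab spatula 152 mm long, lying on the bench beyond the slab. Origin: middle of its underside.
- beaker: Bystander: glass beaker 72 mm across, 95 mm high, on the bench to the right. Origin: centre of its underside.
- bottle: Bystander: reagent bottle with blue cap, 86 mm across, 150 mm high, on the bench to the right. Origin: centre of its underside.
- tipbox: Bystander: pipette tip box, 82 x 122 x 67 mm, on the bench to the left. Origin: centre of its underside.
- sprayer: Bystander: yellow spray bottle, 80 mm across, 200 mm high, on the bench to the left, farther off. Origin: centre of its underside.
Mind the look-alikes: they are no part of the job. What is shaped like the shim_b but green or purple is not meant.

How it is judged:
By the outcome, as a careful person would: the job done as asked, in the order asked, and still so for the second after the job is handed in, with the robot touching nothing.
It also fails if it takes over 61 s, if anything falls off the work surface, if the arm or the gripper's body presses on something with over 40 N, if the wrist force passes 120 N, or if a joint passes its speed limit or range.

### The arm

A 6-joint arm with a two-finger parallel gripper is mounted at the origin on the work surface. World frame = base frame: x ahead of the robot, y to its left, z up, the work surface at z = 0. Lengths are in m, angles in rad, forces in N, time in s.
With the tool pointing down it reaches from about 0.35 to 0.775 m from the base axis. Payload 7.3 kg.
Tool frame: the origin (TCP) lies on the centre line of the jaws, within the pads' length; the fingertips stand 17 mm ahead of it and the grasp point (between the pads) lies 2 mm behind it (robot.tip_extent is the distance from the TCP to the fingertips, in m); z points along the fingers, y is the line along which they close (so a half turn about z gives the same grasp; the last joint's range is limited). The gripper opens to 92 mm and grips with 3 to 60 N. Pads are 19 mm wide; open, the fingers measure 130 mm over their backs; the gripper's body (75 mm by 190 mm) begins 47 mm behind the grasp point.
Start: joints at [0.999, 0.342, 1.524, -0, 1.275, -0.146], TCP at [0.217, 0.478, 0.244] pointing down, gripper open.
Joint ranges: [-2.53, 2.53], [-0.77, 2.02], [0.04, 2.7], [-1, 4.14], [0.28, 2.66], [-3.11, 3.11]. Speed limits (rad/s): [2.57, 2.57, 3.14, 3.14, 3.14, 3.14].

### API

Orientations are given as [roll, pitch, yaw] about the fixed x, y, z axes, in that order (R = Rz(yaw) Ry(pitch) Rx(roll)).
In Python, from cell import robot gives the robot as it stands.
- The arm moves only by the tool step_arm, never from a script. Its argument "motion" is a list of rows, each a list of 2 entries, a list of its own where there are three numbers: the shift along the tool's x, y, z in units of 60 mm (1.0 is 60 mm), then the turn about the tool's z in rad. In form: [[[x, y, z], spin], ...]. A call has 1 to 10 rows; each row is the pose to reach, as a shift and turn from the pose commanded when the call began, along the tool's axes at that moment; what a row does not reach only later rows make up. A row lasts 1/8 s, in which the tool goes at most 62.5 mm and 10.7 degrees, less where a joint would pass 70% of its speed; a pose out of reach is approached as far as the arm can. A call with a gripper value outside its range is refused whole. "hand" is the closure in counts, from 0 (fully open) to 255 (shut), set as the call begins (left out, the last holds). The fingers move at their own pace and stop on an object; "squeeze" is the grip in N (left out, the last holds). Time passes only in rows, so rows that repeat a pose let the fingers close. It gives the time, the measured TCP pose, the force, the opening and the grip force at its end, in the units of the state.
- robot.observe(): the state, without advancing time (a new reading comes with each control period).
- robot.read_camera(name): name is "scene" or "top"; returns a dict with "pixels" (384x512x3 uint8, red, green, blue), "intrinsics" (3x3 intrinsics, pixels), "xyz" and "rotation" of the camera in the world. Camera axes: x right, y up, looking along -z (the intrinsics and any distortion apply to the point x, -y, -z); pixel columns grow to the right and rows downward; lengths in m; the calibration is good to about 2 mm. A picture is of the moment at which its call begins. There is no depth.
- robot.hand_in(): hands the job in; it is judged then, once.
The state is a dict: "time": time; "qpos": joint angles; "qvel": joint speeds; "joint_efforts": joint torques, N m; "tool_pos": TCP position; "tool_rot": TCP orientation; "contact_force": force on the tool from outside, world axes, zero at the start; "torque": the same for the moment, N m; "opening": finger opening in m; "grip_force": force on a finger pad.
Only numpy, scipy, OpenCV 4.12 (cv2) and the standard library are available. Lean on these libraries where they do the work, as an engineer would, in place of code of your own. Each camera call takes 0.05 s, during which the arm holds its last target. There are 200 camera calls.

## Working session

There is one attempt and no reset: what is moved stays moved. The work goes in short steps, Python scripts to look and compute and a tool call to move; the robot and the scene stay as the last step left them, time stands still between calls to the robot, and variables do not carry over. Pictures are saved under pics/ and viewed, at most 10 in all, crops included, and the job is handed in when it is done.

Besides the shell and the picture viewer there is one more tool, called by a JSON object that holds its "api" and its "payload", one argument or row to a line. step_arm: Moves the arm, as the interface text tells. Its arguments: {"type":"object","properties":{"motion":{"type":"array"},"hand":{"type":"number"},"squeeze":{"type":"number"}},"required":["motion"]}

```bash
mkdir -p pics; python3 - <<'E'
from cell import robot
import cv2,pickle
d={n:robot.read_camera(n) for n in("scene","top")}
pickle.dump(d,open("cam0.pkl","wb"))
for n in d:
    cv2.imwrite(f"pics/{n}0.png",cv2.resize(d[n]["pixels"][:,:,::-1],(768,576),interpolation=cv2.INTER_CUBIC))
    print(n,d[n]["intrinsics"],d[n]["xyz"],d[n]["rotation"], [k for k in d[n]])
print(robot.observe())
E
```

```text
scene [[411.4526615    0.         251.95885124]
 [  0.         411.4526615  187.07529037]
 [  0.           0.           1.        ]] [1.26089896 0.12003602 1.2685229 ] [ 5.53534026e-01 -1.18350189e-03  1.73163615e+00] ['pixels', 'intrinsics', 'xyz', 'rotation']
top [[422.46799831   0.         256.21209721]
 [  0.         422.46799831 193.30607261]
 [  0.           0.           1.        ]] [0.31221674 0.02183121 1.29063657] [ 0.20042917 -0.00531479 -1.61890903] ['pixels', 'intrinsics', 'xyz', 'rotation']
{'time': 0.1, 'qpos': array([ 9.99003572e-01,  3.42673390e-01,  1.52488091e+00, -3.58794939e-05,
        1.27539774e+00, -1.45971270e-01]), 'qvel': array([-0.00110713, -0.00180722, -0.00277539,  0.00224199,  0.000392  ,
       -0.00031156]), 'joint_efforts': array([ 1.96515946e-03, -4.32004809e+01, -2.44695801e+01,  7.20659690e-02,
        5.26403252e-02, -6.97419227e-05]), 'tool_pos': array([0.21666047, 0.47785451, 0.24311805]), 'tool_rot': array([-3.14024273e+00, -1.63781716e-04,  2.71578153e+00]), 'contact_force': array([ 0.1612875 ,  0.27027714, -0.21993259]), 'torque': array([ 0.0108207 ,  0.04716351, -0.02251545]), 'grip_force': 0.0, 'opening': 0.09173441051309493}
```

View pics/top0.png

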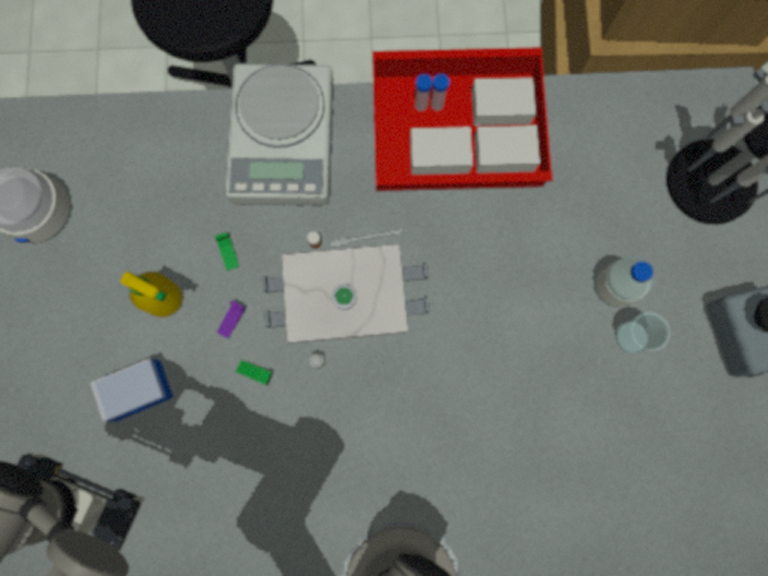

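View pics/scene0.png

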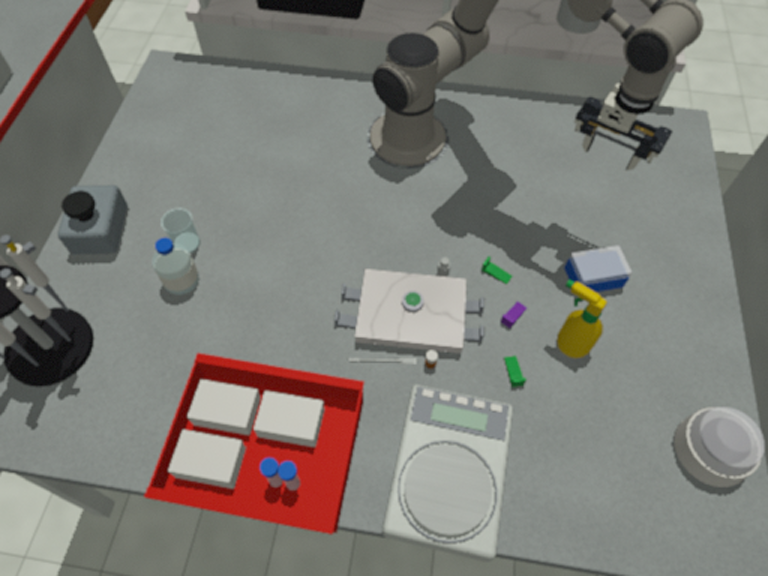

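Top view: the slab spans pixels (283–407, 245–342). The candidates for a shim are the grey wedges at (273,284), (275,319), (417,271) and (417,306). The green ones at (227,251) and (254,372) and the purple one at (231,319) are look-alikes. The shims I want are the four grey ones at the slab's left and right faces. I'll check this in a crop.

```bash
cat > h.py <<'E'
import numpy as np,cv2
from scipy.spatial.transform import Rotation as R
def ray(c,uv,z):
    K=np.array(c["intrinsics"]);uv=np.atleast_2d(np.asarray(uv,float))
    d=np.c_[(uv[:,0]-K[0,2])/K[0,0],-(uv[:,1]-K[1,2])/K[1,1],-np.ones(len(uv))]
    r=np.array(c["rotation"]); M=r if r.ndim==2 else R.from_euler("xyz",r).as_matrix()
    d=d@M.T;o=np.array(c["xyz"]);return o+d*((z-o[2])/d[:,2])[:,None]
def proj(c,p):
    K=np.array(c["intrinsics"]);M=R.from_euler("xyz",c["rotation"]).as_matrix()
    q=(np.atleast_2d(p)-c["xyz"])@M
    return np.c_[K[0,0]*q[:,0]/-q[:,2]+K[0,2],K[1,1]*-q[:,1]/-q[:,2]+K[1,2]]
def slab(c,box):
    im=c["pixels"];x0,y0,x1,y1=box
    hsv=cv2.cvtColor(im,cv2.COLOR_RGB2HSV)
    m=(im.min(2)>150).astype(np.uint8)*255
    k=np.zeros_like(m);k[y0:y1,x0:x1]=m[y0:y1,x0:x1]
    k=cv2.morphologyEx(k,cv2.MORPH_CLOSE,np.ones((5,5)))
    k=cv2.morphologyEx(k,cv2.MORPH_OPEN,np.ones((9,9)))
    cn=max(cv2.findContours(k,cv2.RETR_EXTERNAL,cv2.CHAIN_APPROX_NONE)[0],key=cv2.contourArea)
    w=ray(c,cn[:,0],.042)[:,:2]
    return cv2.minAreaRect((w*1000).astype(np.float32)),cn
E
python3 - <<'E'
import pickle,cv2,numpy as np
from h import *
d=pickle.load(open("cam0.pkl","rb"))
for n,b in(("top",(170,150,290,240)),("scene",(230,170,318,232))):
    r,cn=slab(d[n],b);print(n,r)
c=d["top"]["pixels"];s=d["scene"]["pixels"]
A=cv2.resize(c[155:240,165:295],None,fx=6,fy=6,interpolation=cv2.INTER_CUBIC)[:300*2]
cv2.imwrite("pics/crop_top.png",A[:,:,::-1])
B=cv2.resize(s[170:250,215:335],None,fx=6,fy=6,interpolation=cv2.INTER_CUBIC)
cv2.imwrite("pics/crop_scene.png",B[:,:,::-1])
E
```

```text
top ((565.0782470703125, 84.7702407836914), (177.66177368164062, 237.57339477539062), 2.420159101486206)
scene ((567.3317260742188, 86.75843048095703), (181.4816131591797, 241.5672149658203), 2.4754254817962646)
```

View pics/crop_top.png

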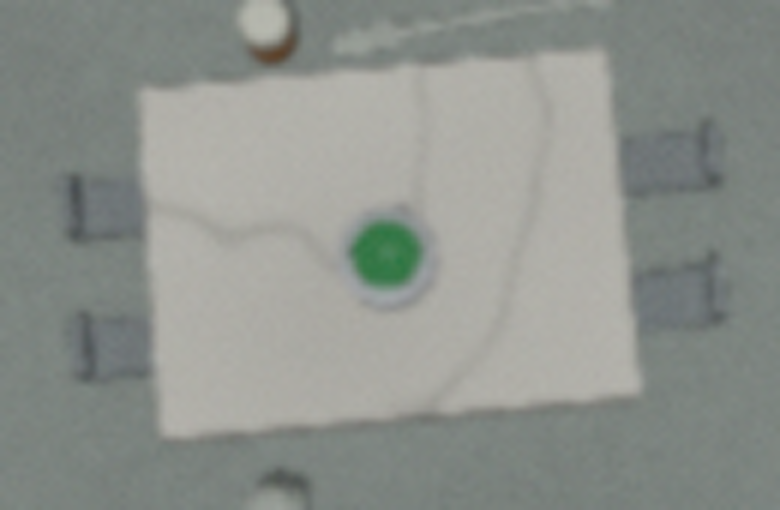

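View pics/crop_scene.png

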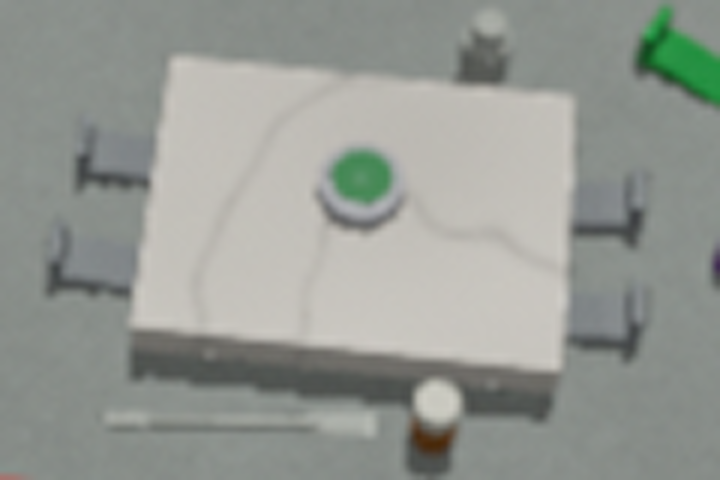

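The crops show the slab with grey shims at all four positions: left face top-crop (105,208) and (115,347), right face (670,158) and (680,293). The green and purple ones are clear of it. Slab centre is about (0.566, 0.086), yaw about 0.042. I'll move to above corner a at travel height with the gripper closed.

{"api": "step_arm", "payload": {
  "motion": [
    [[-6.31,-2.63,0],1.1],
    [[-6.31,-2.63,0],1.1],
    [[-6.31,-2.63,0],1.1],
    [[-6.31,-2.63,0],1.1],
    [[-6.31,-2.63,0],1.1],
    [[-6.31,-2.63,0],1.1],
    [[-6.31,-2.63,0],1.1],
    [[-6.31,-2.63,0],1.1],
    [[-6.31,-2.63,0],1.1],
    [[-6.31,-2.63,0],1.1]
  ],
  "hand": 255,
  "squeeze": 20
}}

```text
time: 1.35
tool_pos: [0.4956, 0.179, 0.2437]
tool_rot: [-3.141, -0.0, 1.617]
contact_force: [0.4, 0.0, 0.2]
opening: 0.0009
grip_force: 0.0
```

{"api": "step_arm", "payload": {
  "motion": [
    [[0,0,1.0],0],
    [[0,0,2.0],0],
    [[0,0,2.7],0],
    [[0,0,2.95],0],
    [[0,0,2.95],0],
    [[0,0,2.95],0]
  ]
}}

```text
time: 2.1
tool_pos: [0.4976, 0.1786, 0.0685]
tool_rot: [3.138, -0.001, 1.616]
contact_force: [0.0, -0.1, -0.7]
opening: 0.0001
grip_force: 0.0
```

{"api": "step_arm", "payload": {
  "motion": [
    [[0,0,0.06],0],
    [[0,0,0.11],0],
    [[0,0,0.14],0],
    [[0,0,0.16],0],
    [[0,0,0.16],0],
    [[0,0,0.16],0]
  ]
}}

```text
time: 2.85
tool_pos: [0.4969, 0.1783, 0.0589]
tool_rot: [3.14, -0.0, 1.616]
contact_force: [-4.3, -0.4, 15.5]
opening: 0.0003
grip_force: 7.6
```

Corner a is solid: 15 N with no give. On to b.

{"api": "step_arm", "payload": {
  "motion": [
    [[0,0,-0.3],0],
    [[0,1.0,-0.35],0],
    [[0,1.9,-0.35],0],
    [[0,2.167,-0.35],0],
    [[0,2.167,-0.3],0],
    [[0,2.167,-0.1],0],
    [[0,2.167,-0.04],0],
    [[0,2.167,-0.01],0],
    [[0,2.167,-0.01],0],
    [[0,2.167,-0.01],0]
  ]
}}

```text
time: 4.1
tool_pos: [0.6265, 0.184, 0.0581]
tool_rot: [3.141, -0.0, 1.616]
contact_force: [-1.0, 0.3, 0.9]
opening: 0.0006
grip_force: 0.4
```

{"api": "step_arm", "payload": {
  "motion": [
    [[0,0,0.01],0],
    [[0,0,0.02],0],
    [[0,0,0.02],0],
    [[0,0,0.02],0]
  ]
}}

```text
time: 4.6
tool_pos: [0.6267, 0.1841, 0.0568]
tool_rot: [3.141, -0.0, 1.616]
contact_force: [0.6, 1.0, 1.4]
opening: 0.0004
grip_force: 1.0
```

{"api": "step_arm", "payload": {
  "motion": [
    [[0,0,0.015],0],
    [[0,0,0.03],0],
    [[0,0,0.03],0],
    [[0,0,0.03],0]
  ]
}}

```text
time: 5.1
tool_pos: [0.6268, 0.184, 0.0554]
tool_rot: [3.14, -0.0, 1.616]
contact_force: [1.0, 2.4, 4.8]
opening: 0.0002
grip_force: 2.7
```

{"api": "step_arm", "payload": {
  "motion": [
    [[0,0,0.015],0],
    [[0,0,0.03],0],
    [[0,0,0.03],0],
    [[0,0,0.03],0]
  ]
}}

```text
time: 5.6
tool_pos: [0.6269, 0.1841, 0.0549]
tool_rot: [3.139, -0.0, 1.616]
contact_force: [-2.4, 1.1, 12.8]
opening: 0.0002
grip_force: 6.5
```

Corner b gives about 4 mm, with 4.8 N on the way down and 12.8 N at the bottom, so b is the rocking corner. I'll lift off and measure shim_b.

{"api": "step_arm", "payload": {
  "motion": [
    [[0,0,-0.2],0],
    [[0,0,-0.8],0],
    [[0,0,-1.5],0],
    [[0,0,-1.5],0]
  ]
}}

```text
time: 6.1
tool_pos: [0.628, 0.184, 0.1467]
tool_rot: [3.135, -0.001, 1.616]
contact_force: [0.4, -0.4, -0.8]
opening: 0.0008
grip_force: 0.0
```

```bash
python3 - <<'E'
import pickle
from h import *
d=pickle.load(open("cam0.pkl","rb"))
C=np.array([.5662,.0858]);t=.0427;x=np.array([np.cos(t),np.sin(t)]);y=np.array([-x[1],x[0]])
for (n,o,pts) in (("top",(165,155),[(68,175),(66,208),(74,241),(80,176),(86,240),(72,315),(84,380)]),("scene",(215,170),[(645,288),(636,355),(628,300),(645,178),(634,242)])):
    for p in pts:
        uv=(p[0]+.5)/6-.5+o[0],(p[1]+.5)/6-.5+o[1]
        for z in(0,.03):
            w=ray(d[n],uv,z)[0,:2]; print(n,p,z,w.round(4),"slab",((w-C)@x).round(4),((w-C)@y).round(4))
from cell import robot
o=robot.observe();print(o["tool_pos"],o["contact_force"],o["time"])
# predicted pixel of outline for tab at y=.12+s
c=d["top"];im=c["pixels"].astype(int)
for s in np.arange(.14,.19,.003):
    r=[]
    for xx in(.03,.036,.042):
        u,v=proj(c,[*(C+xx*x+s*y),.03])[0];r.append(cv2.getRectSubPix(c["pixels"],(1,1),(u,v))[0,0].tolist())
    print(round(s,3),np.mean(r,0).round(0))
E
```

```text
top (68, 175) 0 [0.6161 0.2518] slab 0.0569 0.1638
top (68, 175) 0.03 [0.609  0.2465] slab 0.0496 0.1587
top (66, 208) 0 [0.5985 0.2531] slab 0.0394 0.1657
top (66, 208) 0.03 [0.5919 0.2477] slab 0.0325 0.1606
top (74, 241) 0 [0.5808 0.2491] slab 0.0216 0.1625
top (74, 241) 0.03 [0.5746 0.2438] slab 0.0151 0.1575
top (80, 176) 0 [0.6152 0.2456] slab 0.0558 0.1576
top (80, 176) 0.03 [0.6082 0.2404] slab 0.0486 0.1527
top (86, 240) 0 [0.581  0.2429] slab 0.0215 0.1563
top (86, 240) 0.03 [0.5748 0.2377] slab 0.0151 0.1514
top (72, 315) 0 [0.5419 0.2505] slab -0.0172 0.1656
top (72, 315) 0.03 [0.5366 0.2452] slab -0.0228 0.1605
top (84, 380) 0 [0.5078 0.2448] slab -0.0515 0.1613
top (84, 380) 0.03 [0.5033 0.2396] slab -0.0563 0.1563
scene (645, 288) 0 [0.5705 0.2558] slab 0.0115 0.1696
scene (645, 288) 0.03 [0.5868 0.2526] slab 0.0277 0.1657
scene (636, 355) 0 [0.6142 0.2538] slab 0.0551 0.1658
scene (636, 355) 0.03 [0.6295 0.2506] slab 0.0702 0.162
scene (628, 300) 0 [0.5798 0.2467] slab 0.0205 0.1601
scene (628, 300) 0.03 [0.5959 0.2437] slab 0.0364 0.1565
scene (645, 178) 0 [0.497  0.2505] slab -0.0621 0.1675
scene (645, 178) 0.03 [0.5151 0.2474] slab -0.0442 0.1637
scene (634, 242) 0 [0.5412 0.2473] slab -0.018 0.1624
scene (634, 242) 0.03 [0.5583 0.2443] slab -0.0012 0.1587
[0.62800615 0.18397521 0.14674176] [ 0.35584283 -0.35505491 -0.82215506] 6.1
0.14 [110. 117. 119.]
0.143 [111. 117. 119.]
0.146 [111. 117. 119.]
0.149 [108. 114. 116.]
0.152 [ 95. 101. 102.]
0.155 [82. 88. 90.]
0.158 [ 93.  98. 100.]
0.161 [108. 114. 115.]
0.164 [115. 123. 121.]
0.167 [120. 127. 124.]
0.17 [122. 130. 126.]
0.173 [122. 130. 125.]
0.176 [122. 129. 125.]
0.179 [121. 129. 125.]
0.182 [122. 130. 125.]
0.185 [123. 131. 126.]
0.188 [124. 131. 126.]
```

{"api": "step_arm", "payload": {
  "motion": [
    [[0.9,-0.3,0],0],
    [[1.575,-0.5,0],0],
    [[1.575,-0.5,0.1],0],
    [[1.575,-0.5,0.8],0],
    [[1.575,-0.5,1.5],0],
    [[1.575,-0.5,1.85],0],
    [[1.575,-0.5,1.97],0],
    [[1.575,-0.5,1.97],0],
    [[1.575,-0.5,1.97],0]
  ]
}}

```text
time: 7.22
tool_pos: [0.5929, 0.2769, 0.0259]
tool_rot: [3.14, -0.001, 1.616]
contact_force: [0.6, 0.1, -0.1]
opening: 0.0006
grip_force: 0.0
```

```bash
python3 - <<'E'
from cell import robot
from h import *
t=robot.read_camera("top")["pixels"][140:240,130:230];s=robot.read_camera("scene")["pixels"][150:250,265:365]
f=lambda a:cv2.resize(a,(400,400),interpolation=cv2.INTER_CUBIC)
cv2.imwrite("pics/pre.png",np.hstack([f(t),f(s)])[:,:,::-1])
E
```

```text
(no output)
```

View pics/pre.png

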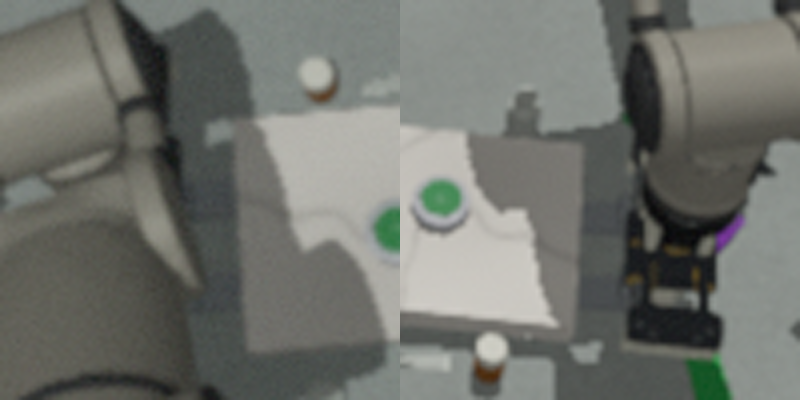

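The arm stands behind shim_b's tab without contact: scene half (675,290), wedge at (605,275). Now I'll push it in gently.

{"api": "step_arm", "payload": {
  "motion": [
    [[-0.08,0,0],0],
    [[-0.16,0,0],0],
    [[-0.24,0,0],0],
    [[-0.32,0,0],0],
    [[-0.4,0,0],0],
    [[-0.48,0,0],0],
    [[-0.56,0,0],0],
    [[-0.64,0,0],0],
    [[-0.7,0,0],0],
    [[-0.7,0,0],0]
  ]
}}

```text
time: 8.57
tool_pos: [0.594, 0.2347, 0.0247]
tool_rot: [-3.141, 0.0, 1.615]
contact_force: [0.1, 0.3, -1.0]
opening: 0.0006
grip_force: 0.0
```

{"api": "step_arm", "payload": {
  "motion": [
    [[-0.03,0,0],0],
    [[-0.06,0,0],0],
    [[-0.09,0,0],0],
    [[-0.12,0,0],0],
    [[-0.12,0,0],0]
  ]
}}

```text
time: 9.2
tool_pos: [0.5943, 0.2276, 0.0247]
tool_rot: [-3.142, 0.0, 1.616]
contact_force: [0.1, 0.3, -0.1]
opening: 0.0004
grip_force: 0.0
```

{"api": "step_arm", "payload": {
  "motion": [
    [[-0.02,0,0],0],
    [[-0.035,0,0],0],
    [[-0.035,0,0],0]
  ]
}}

```text
time: 9.57
tool_pos: [0.5944, 0.2264, 0.0248]
tool_rot: [3.141, -0.001, 1.616]
contact_force: [-0.8, 5.2, -0.4]
opening: 0.0006
grip_force: 2.5
```

{"api": "step_arm", "payload": {
  "motion": [
    [[-0.007,0,0],0],
    [[-0.007,0,0],0],
    [[-0.007,0,0],0]
  ]
}}

```text
time: 9.95
tool_pos: [0.5944, 0.2264, 0.0248]
tool_rot: [3.141, -0.001, 1.616]
contact_force: [0.4, 7.5, -1.2]
opening: 0.0004
grip_force: 3.3
```

It's against a stiff stop with 7.5 N and no further movement. I'll back off, raise and look.

{"api": "step_arm", "payload": {
  "motion": [
    [[0.05,0,0],0],
    [[0.4,0,0],0],
    [[0.5,0,0],0],
    [[0.5,0,-0.5],0],
    [[0.5,0,-1.4],0],
    [[1.3,0,-2.4],0],
    [[2.2,0,-3],0],
    [[3,0,-3],0],
    [[3,0,-3],0]
  ]
}}

```text
time: 11.08
tool_pos: [0.5849, 0.4101, 0.2055]
tool_rot: [3.14, -0.002, 1.621]
contact_force: [-0.6, -0.8, 0.1]
opening: -0.0
grip_force: 0.0
```

```bash
python3 - <<'E'
from cell import robot
from h import *
t=robot.read_camera("top")["pixels"][155:235,160:240];s=robot.read_camera("scene")["pixels"][170:250,255:335]
f=lambda a:cv2.resize(a,(400,400),interpolation=cv2.INTER_CUBIC)
cv2.imwrite("pics/post.png",np.hstack([f(t),f(s)])[:,:,::-1])
E
```

```text
(no output)
```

View pics/post.png

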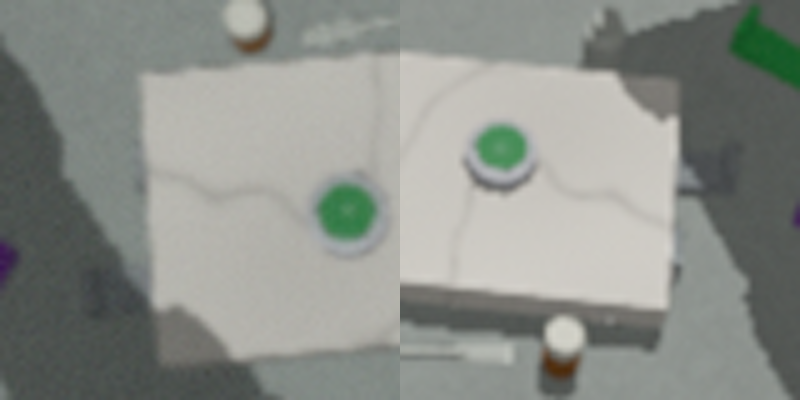

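The tab now lies flush with the slab's left face: top half (140,178), scene half (678,270). The slab and its neighbours haven't moved. I'll press b again.

{"api": "step_arm", "payload": {
  "motion": [
    [[-1,0.15,0],0],
    [[-2,0.3,0],0],
    [[-3,0.45,0],0],
    [[-3.77,0.52,0],0],
    [[-3.77,0.52,0.5],0],
    [[-3.77,0.52,1.3],0],
    [[-3.77,0.52,2.0],0],
    [[-3.77,0.52,2.25],0],
    [[-3.77,0.52,2.25],0],
    [[-3.77,0.52,2.25],0]
  ]
}}

```text
time: 12.42
tool_pos: [0.6289, 0.1805, 0.0718]
tool_rot: [3.138, -0.0, 1.615]
contact_force: [0.1, -0.6, -0.2]
opening: 0.0009
grip_force: 0.0
```

{"api": "step_arm", "payload": {
  "motion": [
    [[0.05,-0.02,0.08],0],
    [[0.05,-0.02,0.16],0],
    [[0.05,-0.02,0.19],0],
    [[0.05,-0.02,0.21],0],
    [[0.05,-0.02,0.22],0],
    [[0.05,-0.02,0.22],0],
    [[0.05,-0.02,0.22],0]
  ]
}}

```text
time: 13.3
tool_pos: [0.6263, 0.1837, 0.0586]
tool_rot: [3.141, -0.0, 1.616]
contact_force: [-6.0, -0.8, 13.0]
opening: 0.0004
grip_force: 6.6
```

The corner is solid, with 13 N at z 0.0586 compared with 0.0549 before. Lifting away.

{"api": "step_arm", "payload": {
  "motion": [
    [[0,0,0],0],
    [[0,0,-0.05],0],
    [[0,0,-0.4],0],
    [[0,0,-1.3],0],
    [[0,0,-2.2],0],
    [[1,0,-3],0],
    [[2,-0.5,-3],0],
    [[3,-1,-3],0],
    [[3.5,-1,-3],0],
    [[3.5,-1,-3],0]
  ]
}}

```text
time: 14.55
tool_pos: [0.5551, 0.3941, 0.2361]
tool_rot: [-3.141, -0.001, 1.621]
contact_force: [0.3, -1.0, 0.5]
opening: 0.0008
grip_force: 0.0
```

```bash
python3 - <<'E'
from cell import robot
from h import *
c=robot.read_camera("top");print(slab(c,(170,150,290,240))[0])
cv2.imwrite("pics/end.png",cv2.resize(c["pixels"][140:250,130:300],None,fx=4,fy=4,interpolation=cv2.INTER_CUBIC)[:,:,::-1])
E
```

```text
((573.7274169921875, 85.95130920410156), (195.35198974609375, 240.2218475341797), 2.5129857063293457)
```

View pics/end.png

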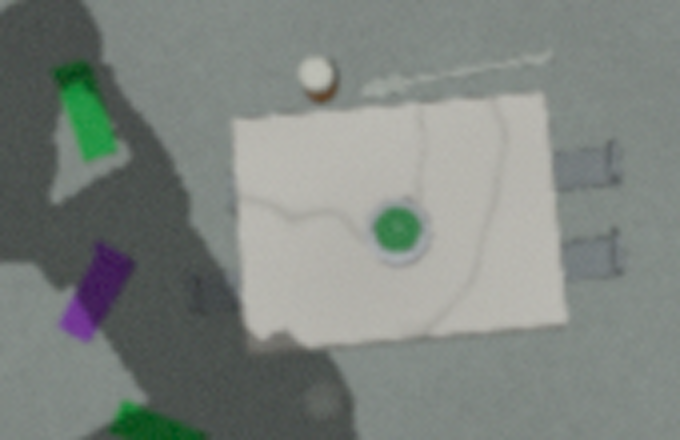

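The final view shows shim_b flush at (234,195), with the slab's corners at their original pixels and everything else untouched.

```bash
python3 -c "
from cell import robot
print(robot.hand_in())"
```

```text
the job is handed in; nothing more can be done
None
```

Job handed in: corner b was the one that rocked (4 mm of give); after I pushed shim_b home against the slab, the same corner held solid at 13 N, with the slab, other shims and bench items still in place in the last camera view.

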